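# Hold the straw worker's chest half open

### The arm

A 6-joint arm with a two-finger parallel gripper is mounted at the origin on the work surface. World frame = base frame: x ahead of the robot, y to its left, z up, the work surface at z = 0. Lengths are in m, angles in rad, forces in N, time in s.
With the tool pointing down it reaches from about 0.375 to 0.925 m from the base axis. Payload 5.7 kg.
Tool frame: the origin (TCP) lies at the very end of the fingers, on their centre line; the grasp point (between the pads) lies 19 mm behind it; z points along the fingers, x is the direction in which the jaws open and shut, and the axes are right-handed (so a half turn about z gives the same grasp; the last joint's range is limited). The gripper opens to 88 mm and grips with 3 to 60 N. Pads are 20 mm wide; open, the fingers measure 115 mm over their backs; the gripper's body (75 mm by 178 mm) begins 61 mm behind the grasp point.
Start: joints at [1.17, 0.359, 1.51, -0, 1.272, -0.115], TCP at [0.169, 0.576, 0.223] pointing down, gripper open.
Joint ranges: [-2.97, 2.97], [-1.01, 2.36], [0.21, 2.38], [-0.96, 4.11], [0.2, 2.71], [-2.98, 2.98]. Speed limits (rad/s): [2.39, 2.39, 3.14, 3.14, 3.14, 3.14].

### API

Orientations are given as a unit quaternion [x, y, z, w].
In Python, from workcell import bot, camera, camera_info gives the robot as it stands. The module is installed in compiled form; this text tells all that it offers.
- The arm moves only by the tool drive_tool, never from a script. Its argument "targets" is a list of rows, each a list of 4 numbers: the shift along the world's x, y, z in m, then the turn about the world's z in degrees. In form: [[x, y, z, roll], ...]. A call has 1 to 20 rows; each row shifts and turns the pose as measured when the row begins; what a row does not reach is not made up. A row lasts 1/12 s, in which the tool goes at most 41.7 mm and 7.16 degrees, less where a joint would pass 70% of its speed; a pose out of reach is approached as far as the arm can. A call is refused whole if a number of a shift passes 0.0417 or a number of a turn 7.16, either way. A call with a gripper value outside its range is refused whole. "grip" is the opening, from -1 (shut) to 1 (fully open), set as the call begins (left out, the last holds). The fingers move at their own pace and stop on an object; "newtons" is the grip in N (left out, the last holds). Time passes only in rows, so rows that do not move let the fingers close. It gives the time, the measured TCP pose, the force and the opening at its end, in the units of the state.
- bot.state(): the state, without advancing time (a new reading comes with each control period).
- camera(name): name is "scene" or "top" or "wrist"; returns (picture, depth): 480x640x3 uint8, red, green, blue; 480x640 float32, m along the optical axis (not along the pixel's ray), 0 where there is no reading.
- camera_info(name): a dict with "mtx" (3x3 intrinsics, pixels), "k1" (the pictures are not rectified: a ray, as slopes to the right and down, at radius r is drawn at 1 + k1 r^2 times it, then the intrinsics apply), "R" (3x3) and "t" (3): a world point X has camera coordinates R X + t. Camera axes: x right, y down, z forward; pixel columns grow to the right and rows downward; lengths in m; the calibration is good to about 2 mm. A picture is of the moment at which its call begins: read the wrist's pose just before it. camera_info takes no time and is no camera call; for the wrist camera it gives the pose at the moment of the call.
- bot.sign_off(): hands the job in, once; it reports no verdict.
The state is a dict: "time_s": time; "joints": joint angles; "joint_velocities": joint speeds; "joint_efforts": joint torques, N m; "tcp_pos": TCP position; "eef_rot": TCP orientation; "contact_force": force on the tool from outside, world axes, zero at the start; "torque": the same for the moment, N m; "opening": opening from 0.0 (shut) to 1.0 (fully open).
Only numpy, scipy, OpenCV 4.12 (cv2) and the standard library are available. Lean on these libraries where they do the work, as an engineer would, in place of code of your own. Each camera call takes 0.05 s, during which the arm holds its last target.

### The job

A small round straw box stands on the lid of the wooden work chest: pick it up gently (it crushes if gripped with more than about 50 N), and set it down upright, without dropping it, wholly on the round cork mat. Then raise the chest's lid to 45 degrees and keep holding it there so that its stay can be fitted; the lid falls shut by itself, so finish while still holding it. Leave everything else on the table where it is.

Things in the scene. Friction and masses are not known exactly. Their poses are not given: they have to be found in the camera images.
- straw_box_mid (a point): Centre (half-way up) of the small round straw box to be moved: an upright closed drum of sewn straw plait, 54 mm across and 46 mm tall, 60 g, standing on the chest's lid behind the bar handle. z is its axis, up. It crushes above about 50 N on a finger; 20 to 30 N holds it well. Its twin on the table is to be left alone.
- round_mat: Round cork mat, 120 mm across and 5 mm thick, fixed on the table on one side of the chest, left or right; origin at the centre of its underside, on the table. The square cork mat on the other side is not the place.
- chest: Wooden work chest, 180 mm deep (its x) by 240 mm wide (its y) by 100 mm tall without the lid, fixed to the table. Origin at the centre of its underside; x points from its front, where the handle is, to its hinge side at the back; z up.
- lid_hinge (a point): Middle of the hinge line, at the back edge of the chest (chest x +90 mm) at 100 mm height, the level of the lid's underside. The hinge line runs along the chest's y; axes as the lid's.
- lid_bar (a point): Centre of the lid's handle: a round wooden bar 14 mm thick and 92 mm long, parallel to the hinge line, on two posts 68 mm apart inside, 36 mm above the lid's upper face (29 mm free beneath it). On the closed lid it lies 165 mm in front of the hinge line and 48 mm above it, 15 mm behind the lid's front edge. Axes turn with the lid; y along the bar.
- lid (a joint): Opening angle of the lid about the hinge line, rad: 0 closed, 0.785 is 45 degrees, stop at 1.8. The lid (180 x 240 x 12 mm, wood, about 0.32 kg with its handle) turns freely, its front edge rising and going back over the hinge, and falls shut when let go below about 90 degrees; some 1.3 to 2.5 N at the bar carry it.
- twin_box: Bystander: another straw box of the same size, standing on the table at the far left. Leave it. Origin on the table, below its middle.
- bowl: Bystander: open straw bowl, 170 mm across, 55 mm tall, back left. Origin on the table, below its middle.
- pot: Bystander: round lidded straw pot, 136 mm across, 125 mm tall, back right. Origin on the table, below its middle.
- spool: Bystander: wooden spool, 38 mm across, 48 mm tall, near the robot, left. Origin on the table, below its middle.
- knife: Bystander: flat-bladed scraper with a wooden handle, 150 mm long, lying near the robot, right. Origin on the table, below its middle.
- paste: Bystander: glass paste jar, 66 mm across, 75 mm tall, at the left. Origin on the table, below its middle.
- hoop: Bystander: flat wooden hoop, 90 mm across, 16 mm high, at the right. Origin on the table, below its middle.
- brush: Bystander: brush, 190 mm long, lying at the right. Origin on the table, below its middle.
Not all that is in view belongs to the job. What is shaped like the part that bears straw_box_mid but black is not meant.

How it is judged:
By the outcome, as a careful person would: the job done as asked, in the order asked, and still so for the second after the job is handed in, while the arm keeps its last pose, push and grip.
It also fails if it takes over 58 s, if anything falls off the work surface, if the arm or the gripper's body presses on something with over 40 N, if the wrist force passes 120 N, or if a joint passes its speed limit or range.

## Working session

There is one attempt and no reset: what is moved stays moved. The work goes in short steps, Python scripts to look and compute and a tool call to move; the robot and the scene stay as the last step left them, time stands still between calls to the robot, and variables do not carry over. Pictures are saved under pics/ and viewed, and the job is handed in when it is done.

Besides the shell and the picture viewer there is one more tool, called as a command line: name --pt "numbers of a row" for each row, then --argument value for the rest. drive_tool: Moves the arm, as the interface text tells. Its arguments: {"type":"object","properties":{"targets":{"type":"array","items":{"type":"array","items":{"type":"number"}}},"grip":{"type":"number"},"newtons":{"type":"number"}},"required":["targets"]}

```bash
mkdir -p pics
cat > h.py <<'E'
import numpy as np, cv2
from workcell import bot, camera, camera_info
def grab(name,fn):
    info=camera_info(name); p,d=camera(name)
    cv2.imwrite('pics/'+fn+'.png',p[:,:,::-1]); np.savez('pics/'+fn+'.npz',p=p,d=d,**{k:np.array(info[k]) for k in('mtx','k1','R','t')})
def load(fn): return np.load('pics/'+fn+'.npz')
def world(z):
    d=z['d'];K=z['mtx'];k1=float(z['k1'])
    h,w=d.shape;u,v=np.meshgrid(np.arange(w,dtype=float),np.arange(h,dtype=float))
    D=np.array([k1,0,0,0,0.])
    n=cv2.undistortPoints(np.stack([u.ravel(),v.ravel()],1)[:,None],K,D)[:,0].reshape(h,w,2)
    c=np.dstack([n[...,0]*d,n[...,1]*d,d])
    W=(c-z['t'].ravel())@z['R']
    W[d==0]=np.nan
    return W
E
python3 - <<'E'
from h import *
print(bot.state())
for n in('scene','top'): grab(n,n+'0')
print(camera_info('top'))
E
```

```text
{'time_s': 0.0, 'joints': array([ 1.16991446e+00,  3.59528225e-01,  1.51142475e+00, -1.36224911e-05,
        1.27248105e+00, -1.15132497e-01]), 'joint_velocities': array([-0.00091577,  0.00019892,  0.00096786, -0.0003792 , -0.00039499,
       -0.00047819]), 'joint_efforts': array([-2.53423197e-03, -5.15372658e+01, -2.70726997e+01,  6.69909222e-02,
        3.47346137e-02, -1.69999212e-04]), 'tcp_pos': array([0.16888789, 0.57502695, 0.22179869]), 'eef_rot': array([ 8.00584653e-01,  5.99218963e-01, -7.92308590e-04,  4.68986508e-04]), 'contact_force': array([-0.37093792, -0.71950416, -0.17154505]), 'torque': array([-0.02349231, -0.00967963,  0.02856047]), 'opening': 0.998726389347635}
{'mtx': array([[495.9324758 ,   0.        , 326.5985383 ],
       [  0.        , 495.9324758 , 233.64561093],
       [  0.        ,   0.        ,   1.        ]]), 'k1': -0.12598191139730047, 'R': array([[ 0.02553228, -0.99951411,  0.01787856],
       [-0.99752824, -0.02664456, -0.0650191 ],
       [ 0.06546387, -0.01617429, -0.99772385]]), 't': array([-0.02225673,  0.53864329,  1.32459197])}
```

View pics/scene0.png

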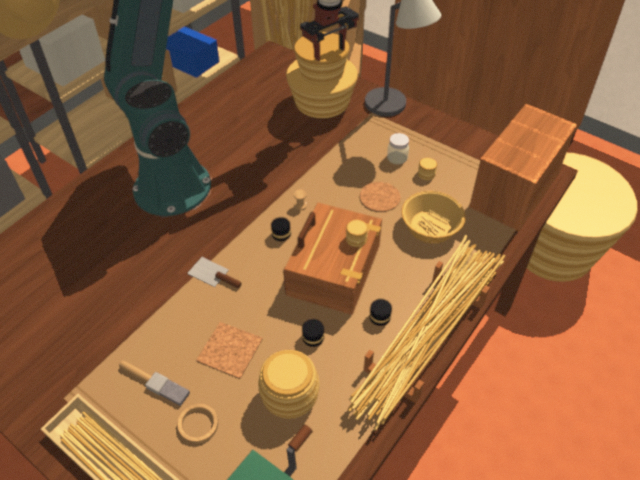

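View pics/top0.png

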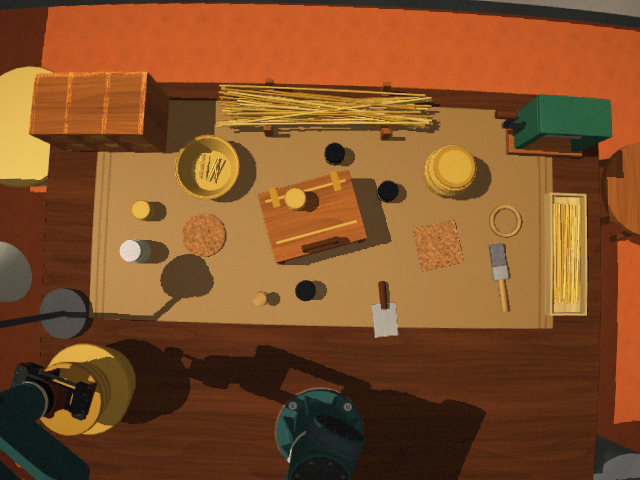

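The straw box on the lid is at top (296,198). These could be mistaken for it: the twin at (141,210) and black drums at (335,154), (388,191) and (306,290). The round mat is at (204,235); the square one at (438,245) is not the target. Next I'll measure and check a close crop.

Run:
```python
from h import *
z=load('top0');W=world(z);p=z['p']
cv2.imwrite('pics/crop0.png',cv2.resize(p[140:300,170:400,::-1],None,fx=3.4,fy=3.4,interpolation=cv2.INTER_CUBIC))
def reg(u,v,r,lo,hi):
    s=W[v-r:v+r+1,u-r:u+r+1].reshape(-1,3); m=(s[:,2]>lo)&(s[:,2]<hi); return s[m]
print(W[235,204],W[198,296],W[210,141])
b=reg(296,198,16,.14,.18);c,rad=cv2.minEnclosingCircle(b[:,:2].astype(np.float32));print('box top',len(b),c,rad,np.median(b[:,2]))
# mat by colour diff height
s=reg(204,235,28,.0025,.02);c,rad=cv2.minEnclosingCircle(s[:,:2].astype(np.float32));print('mat',len(s),c,rad,np.median(s[:,2]),s[:,:2].mean(0))
# lid
m=(W[...,2]>.106)&(W[...,2]<.119);m[:165]=0;m[270:]=0;m[:,:250]=0;m[:,375:]=0
q=W[m][:,:2].astype(np.float32);r=cv2.minAreaRect(q);print('lid',r,cv2.boxPoints(r),np.median(W[m][:,2]))
# bar
mb=(W[...,2]>.145)&(W[...,2]<.165);mb[:215]=0;mb[265:]=0;mb[:,:270]=0;mb[:,:]&=True;mb[:,375:]=0
q=W[mb];print('bar',len(q));r=cv2.minAreaRect(q[:,:2].astype(np.float32));print(r,np.median(q[:,2]),q[:,2].max(),cv2.boxPoints(r)); print(np.argwhere(mb).min(0),np.argwhere(mb).max(0))
```

```text
[0.52739821 0.32841232 0.00115443] [0.6143375  0.0706384  0.16130165] [0.58783718 0.49398451 0.04345668]
box top 393 (0.6157973408699036, 0.0741911455988884) 0.027646441012620926 0.15823385938542012
mat 1614 (0.5276720523834229, 0.32995420694351196) 0.1074766144156456 0.005009134201698702 [0.52927113 0.32825906]
lid ((0.5805014371871948, 0.032566070556640625), (0.18532094359397888, 0.24080251157283783), 16.78736114501953) [[ 0.45701548  0.12107395]
 [ 0.52656424 -0.10946632]
 [ 0.70398736 -0.05594181]
 [ 0.63443863  0.17459846]] 0.11207268555305647
bar 218
((0.5063678026199341, 0.01024693250656128), (0.014751151204109192, 0.09143761545419693), 16.849489212036133) 0.15335570550651997 0.1632031762717733 [[ 0.48605686  0.05186514]
 [ 0.51256084 -0.03564702]
 [ 0.52667874 -0.03137127]
 [ 0.50017476  0.05614088]]
[236 301] [250 338]
```

View pics/crop0.png

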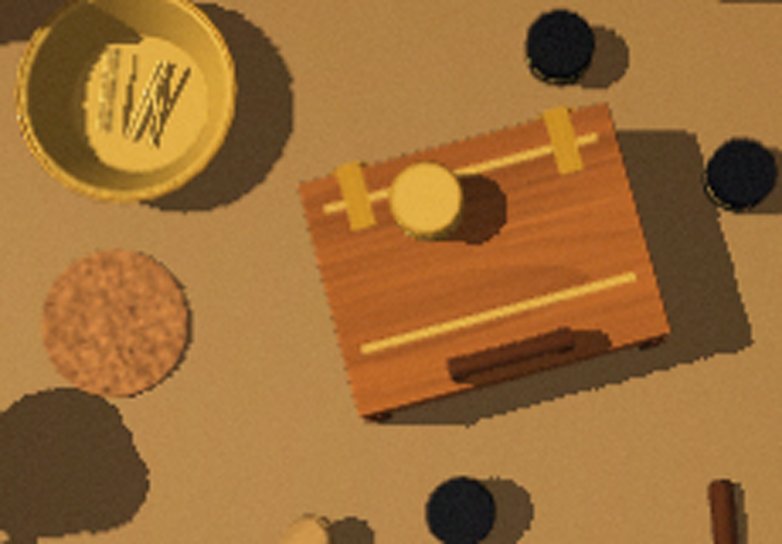

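The crop confirms it: a straw-coloured drum on the lid behind the bar, with the round mat on its left. I'll refine the mat and check the lamp clearance.

Run:
```python
from h import *
z=load('top0');W=world(z);p=z['p']
for u,v in[(65,310),(10,270),(100,317),(40,323),(150,318),(133,251),(335,154)]: print((u,v),W[v,u].round(3))
hsv=cv2.cvtColor(p,cv2.COLOR_RGB2HSV)
print(hsv[235,204],hsv[235,250],hsv[225,195])
lab=cv2.cvtColor(p,cv2.COLOR_RGB2LAB).astype(int)
m=(lab[...,1]>lab[262,225:250,1].mean()+6).astype(np.uint8);m[:205]=0;m[265:]=0;m[:,:175]=0;m[:,235:]=0
m=cv2.morphologyEx(m,cv2.MORPH_OPEN,np.ones((3,3)));print(m.sum())
q=W[m>0][:,:2].astype(np.float32);print(cv2.minEnclosingCircle(q),q.mean(0),np.median(W[m>0][:,2]))
# all tall points in the path region
t=(W[...,2]>.2)&(W[...,0]>0.1)&(W[...,0]<.75)&(W[...,1]<.62)&(W[...,1]>-.1)
print(t.sum(), [ (i[1],i[0],W[i[0],i[1]].round(2)) for i in np.argwhere(t)[::40]])
t=(W[...,2]>.06)&(W[...,0]>0.1)&(W[...,0]<.75)&(W[...,1]<.62)&(W[...,1]>.2)
print(t.sum(), [ (i[1],i[0],W[i[0],i[1]].round(2)) for i in np.argwhere(t)[::40]])
```

```text
(65, 310) [0.308 0.709 0.02 ]
(10, 270) [0.424 0.616 0.431]
(100, 317) [0.292 0.614 0.001]
(40, 323) [ 0.266  0.795 -0.001]
(150, 318) [0.295 0.471 0.001]
(133, 251) [0.476 0.499 0.075]
(335, 154) [ 0.753 -0.025  0.044]
[ 14 176 185] [ 17 149 183] [ 14 177 176]
1433
((0.5278716087341309, 0.3308827877044678), 0.060458701103925705) [nan nan] nan
9441 [(np.int64(17), np.int64(248), array([0.47, 0.62, 0.4 ])), (np.int64(14), np.int64(255), array([0.45, 0.62, 0.42])), (np.int64(18), np.int64(258), array([0.45, 0.61, 0.41])), (np.int64(25), np.int64(260), array([0.44, 0.6 , 0.4 ])), (np.int64(10), np.int64(263), array([0.44, 0.62, 0.43])), (np.int64(9), np.int64(265), array([0.43, 0.62, 0.44])), (np.int64(25), np.int64(266), array([0.43, 0.6 , 0.4 ])), (np.int64(15), np.int64(268), array([0.43, 0.61, 0.42])), (np.int64(30), np.int64(269), array([0.43, 0.59, 0.39])), (np.int64(21), np.int64(271), array([0.42, 0.6 , 0.41])), (np.int64(8), np.int64(273), array([0.42, 0.62, 0.44])), (np.int64(19), np.int64(274), array([0.42, 0.6 , 0.42])), (np.int64(31), np.int64(275), array([0.41, 0.6 , 0.39]
[... 28227 characters left out ...]
])), (np.int64(87), np.int64(471), array([0.14, 0.35, 0.65])), (np.int64(65), np.int64(472), array([0.14, 0.37, 0.67])), (np.int64(45), np.int64(473), array([0.15, 0.38, 0.7 ])), (np.int64(85), np.int64(473), array([0.14, 0.35, 0.65])), (np.int64(65), np.int64(474), array([0.14, 0.36, 0.68])), (np.int64(47), np.int64(475), array([0.15, 0.38, 0.7 ])), (np.int64(88), np.int64(475), array([0.13, 0.34, 0.65])), (np.int64(72), np.int64(476), array([0.14, 0.36, 0.67])), (np.int64(57), np.int64(477), array([0.15, 0.37, 0.69])), (np.int64(43), np.int64(478), array([0.15, 0.39, 0.7 ])), (np.int64(84), np.int64(478), array([0.13, 0.34, 0.67])), (np.int64(71), np.int64(479), array([0.14, 0.35, 0.68]))]
```

The lamp head (about 0.42, 0.61, z 0.4) is clear of a straight path. The box top is (0.616, 0.073, 0.158), the mat (0.528, 0.330) and the lid yaw 16.8°. Moving above the box.

drive_tool --pt "0.025 -0.028 0.002 -3.2" --pt "0.025 -0.028 0.002 -3.2" --pt "0.025 -0.028 0.002 -3.2" --pt "0.025 -0.028 0.002 -3.2" --pt "0.025 -0.028 0.002 -3.2" --pt "0.025 -0.028 0.002 -3.2" --pt "0.025 -0.028 0.002 -3.2" --pt "0.025 -0.028 0.002 -3.2" --pt "0.025 -0.028 0.002 -3.2" --pt "0.025 -0.028 0.002 -3.2" --pt "0.025 -0.028 0.002 -3.2" --pt "0.025 -0.028 0.002 -3.2" --pt "0.025 -0.028 0.002 -3.2" --pt "0.025 -0.028 0.002 -3.2" --pt "0.025 -0.028 0.002 -3.2" --pt "0.025 -0.028 0.002 -3.2" --grip 1

```text
time_s: 1.43
tcp_pos: [0.5733, 0.1071, 0.2496]
eef_rot: [0.984, 0.179, -0.005, -0.002]
contact_force: [-0.3, 0.7, -0.3]
opening: 0.997
```

drive_tool --pt "0.015 -0.012 0 -1.5" --pt "0.015 -0.012 0 -1.5" --pt "0.012 -0.009 0 -0.8" --pt "0 0 0 0"

```text
time_s: 1.77
tcp_pos: [0.6218, 0.0641, 0.248]
eef_rot: [0.99, 0.139, -0.005, -0.001]
contact_force: [-0.3, 0.0, 0.8]
opening: 1.004
```

Run:
```python
from h import *
s=bot.state();print(s['tcp_pos'],s['eef_rot'],np.degrees(2*np.arctan2(s['eef_rot'][1],s['eef_rot'][0])))
grab('wrist','w1')
z=load('w1');W=world(z)
m=(W[...,2]>.150)&(W[...,2]<.166)&(W[...,0]>.57)
q=W[m];print(m.sum(),cv2.minEnclosingCircle(q[:,:2].astype(np.float32)),np.median(q[:,2]))
m=(W[...,2]>.146)&(W[...,2]<.164)&(W[...,0]<.55)&(W[...,0]>.46)
q=W[m];print(m.sum()); 
if m.sum()>50: print(cv2.minAreaRect(q[:,:2].astype(np.float32)),q[:,2].max())
```

```text
[0.62177126 0.06411247 0.24797784] [ 9.90240083e-01  1.39288021e-01 -4.77760881e-03 -7.74828650e-04] 16.01348714675541
4324 ((0.6141703724861145, 0.07565120607614517), 0.027296630665659904) 0.15844053082936607
2057
((0.5049138069152832, 0.01443551853299141), (0.013838367536664009, 0.08788204938173294), 15.688735961914062) 0.15676436496404764
```

View pics/w1.png

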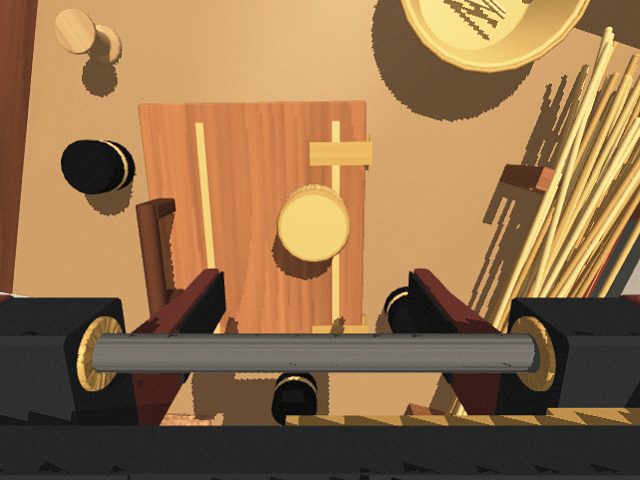

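The wrist view shows the box at (313,225) with the bar on its left, and it agrees with the top view within 2 mm. I'll align, then descend.

drive_tool --pt "-0.006 0.01 0 0.8" --pt "0 0 -0.02 0" --pt "0 0 -0.02 0" --pt "0 0 0 0"

```text
time_s: 2.15
tcp_pos: [0.6095, 0.0804, 0.2073]
eef_rot: [0.989, 0.15, -0.006, -0.002]
contact_force: [-0.8, 0.6, -0.2]
opening: 1.002
```

drive_tool --pt "0.005 -0.005 -0.015 0" --pt "0 0 -0.02 0" --pt "0 0 0 0" --pt "0 0 0 0"

```text
time_s: 2.48
tcp_pos: [0.6095, 0.0817, 0.1742]
eef_rot: [0.988, 0.154, -0.007, -0.003]
contact_force: [0.2, -0.3, 0.4]
opening: 1.002
```

drive_tool --pt "0.003 -0.003 0 -0.4" --pt "0.003 -0.003 0 -0.4" --pt "0 0 0 0" --pt "0 0 0 0"

```text
time_s: 2.82
tcp_pos: [0.6166, 0.0773, 0.179]
eef_rot: [0.989, 0.148, -0.005, -0.003]
contact_force: [-0.8, 0.2, 0.3]
opening: 1.003
```

drive_tool --pt "0 -0.001 -0.015 0" --pt "0 -0.001 -0.015 0" --pt "0 0 -0.015 0" --pt "0 0 -0.006 0" --pt "0 0 0 0"

```text
time_s: 3.23
tcp_pos: [0.6208, 0.0746, 0.1316]
eef_rot: [0.989, 0.147, 0.0, -0.003]
contact_force: [0.6, 1.1, 0.4]
opening: 0.999
```

drive_tool --pt "-0.003 0 -0.004 0" --pt "-0.003 0 -0.003 0" --pt "0 0 0 0" --pt "0 0 0 0"

```text
time_s: 3.57
tcp_pos: [0.6154, 0.0745, 0.1261]
eef_rot: [0.989, 0.147, 0.001, -0.003]
contact_force: [0.2, 0.5, 0.3]
opening: 0.996
```

Run:
```python
from h import *
s=bot.state();print(s['tcp_pos'],s['joint_velocities'].round(3))
grab('wrist','w2')
s=bot.state();print(s['tcp_pos'],s['joint_velocities'].round(3))
```

```text
[0.61542527 0.07451914 0.12606351] [ 0.002 -0.007  0.006  0.    -0.002  0.001]
[0.61543664 0.07450913 0.12613526] [ 0.001  0.004 -0.005  0.     0.    -0.001]
```

View pics/w2.png

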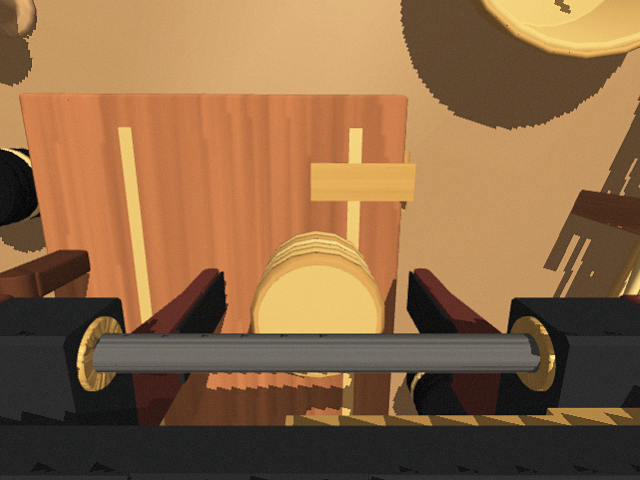

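The box sits centred between the fingers, at about (317,300). I'll go down 4 mm and close at 25 N.

drive_tool --pt "0 0 -0.004 0" --pt "0 0 0 0"

```text
time_s: 3.78
tcp_pos: [0.616, 0.0746, 0.1228]
eef_rot: [0.989, 0.147, 0.002, -0.002]
contact_force: [0.4, -0.7, 0.1]
opening: 1.0
```

drive_tool --pt "0 0 0 0" --pt "0 0 0 0" --pt "0 0 0 0" --pt "0 0 0 0" --pt "0 0 0 0" --pt "0 0 0 0" --pt "0 0 0 0" --pt "0 0 0 0" --pt "0 0 0 0" --pt "0 0 0 0" --grip -1 --newtons 25

```text
time_s: 4.62
tcp_pos: [0.6166, 0.0746, 0.1232]
eef_rot: [0.989, 0.147, 0.003, -0.002]
contact_force: [0.7, -0.3, -0.6]
opening: 0.609
```

Held at 53.6 mm. Lift.

drive_tool --pt "0 0 0.006 0" --pt "0 0 0.012 0" --pt "0 0 0.015 0" --pt "0 0 0.015 0" --pt "0 0 0.015 0" --pt "0 0 0.008 0" --pt "-0.004 0.01 0 0" --pt "-0.006 0.018 0 0" --pt "-0.007 0.02 0 0" --pt "-0.007 0.02 0 0" --pt "-0.007 0.02 0 0" --pt "-0.007 0.02 0 0" --pt "-0.007 0.02 0 0" --pt "-0.007 0.02 0 0" --pt "-0.007 0.02 0 0" --pt "-0.006 0.018 0 0" --pt "-0.005 0.012 0 0" --pt "-0.003 0.008 0 0" --pt "0 0 0 0"

```text
time_s: 6.2
tcp_pos: [0.5316, 0.2949, 0.1996]
eef_rot: [0.989, 0.146, 0.001, -0.003]
contact_force: [-1.1, 0.6, -1.1]
opening: 0.605
```

drive_tool --pt "-0.001 0.01 -0.01 0" --pt "-0.001 0.012 -0.015 0" --pt "-0.001 0.008 -0.02 0" --pt "0 0.002 -0.02 0" --pt "0 0 -0.02 0" --pt "0 0 -0.02 0" --pt "0 0 -0.015 0" --pt "0 0 0 0" --pt "0 0 0 0"

```text
time_s: 6.95
tcp_pos: [0.5304, 0.3263, 0.0704]
eef_rot: [0.99, 0.143, 0.002, -0.003]
contact_force: [1.2, 0.0, 0.3]
opening: 0.612
```

Run:
```python
from h import *
grab('scene','s2'); grab('wrist','w3'); p=load('s2')['p']
cv2.imwrite('pics/s2c.png',cv2.resize(p[130:300,290:490,::-1],None,fx=3.5,fy=3.5))
s=bot.state();print(s['tcp_pos'],s['contact_force'])
```

```text
[0.53072268 0.32649055 0.07139611] [ 0.66273667 -0.03648785 -0.70377681]
```

View pics/s2c.png

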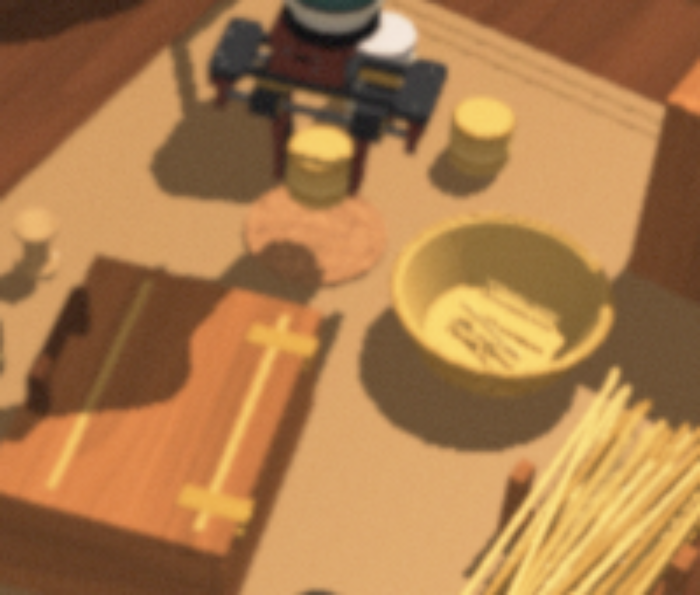

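View pics/w3.png

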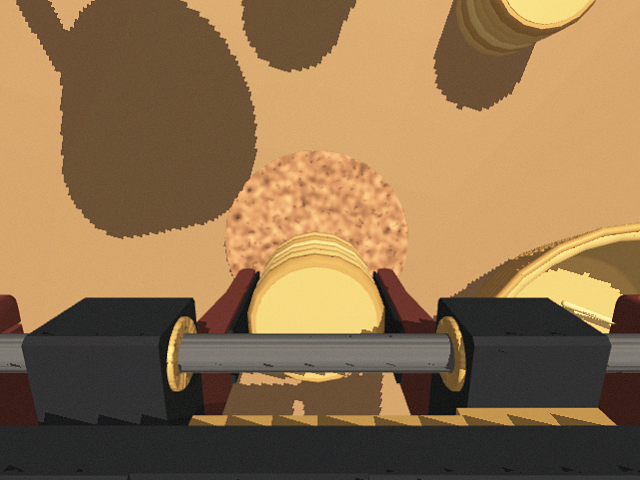

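The box is held upright over the mat. Lowering gently.

drive_tool --pt "0 0.002 -0.01 0" --pt "-0.001 0.002 -0.013 0" --pt "0 0 -0.01 0" --pt "0 0 -0.006 0" --pt "0 0 -0.003 0" --pt "0 0 0 0" --pt "0 0 0 0"

```text
time_s: 7.63
tcp_pos: [0.5343, 0.3324, 0.0312]
eef_rot: [0.99, 0.143, 0.007, -0.004]
contact_force: [-0.3, -0.0, -0.7]
opening: 0.609
```

drive_tool --pt "-0.003 -0.001 -0.005 0" --pt "-0.001 0 -0.004 0" --pt "0 0 -0.003 0" --pt "0 0 0 0" --pt "0 0 0 0"

```text
time_s: 8.05
tcp_pos: [0.5307, 0.3316, 0.0192]
eef_rot: [0.99, 0.143, 0.008, -0.005]
contact_force: [0.2, -0.6, -0.6]
opening: 0.61
```

drive_tool --pt "0 0 -0.0015 0" --pt "0 0 -0.001 0" --pt "0 0 -0.001 0" --pt "0 0 0 0"

```text
time_s: 8.38
tcp_pos: [0.5311, 0.3318, 0.0166]
eef_rot: [0.99, 0.143, 0.009, -0.005]
contact_force: [-0.3, 0.5, -0.0]
opening: 0.61
```

drive_tool --pt "0 0 -0.001 0" --pt "0 0 -0.001 0" --pt "0 0 0 0"

```text
time_s: 8.63
tcp_pos: [0.5314, 0.332, 0.0168]
eef_rot: [0.99, 0.143, 0.009, -0.005]
contact_force: [0.1, 0.0, 0.6]
opening: 0.612
```

drive_tool --pt "0 0 -0.003 0" --pt "0 0 -0.002 0"

```text
time_s: 8.8
tcp_pos: [0.532, 0.3324, 0.0156]
eef_rot: [0.99, 0.143, 0.01, -0.005]
contact_force: [-7.0, -4.2, 23.0]
opening: 0.611
```

Run:
```python
from h import *
s=bot.state();print(s['tcp_pos'],s['contact_force'])
```

```text
[0.53204056 0.33240422 0.01561472] [-7.03623462 -4.22474023 22.97328605]
```

Contact at z 0.0156, as expected. I'll relieve the push, release and rise.

drive_tool --pt "0 0 0.001 0"

```text
time_s: 8.88
tcp_pos: [0.5321, 0.3324, 0.0172]
eef_rot: [0.99, 0.143, 0.01, -0.005]
contact_force: [-0.6, -0.8, -1.2]
opening: 0.614
```

drive_tool --pt "0 0 0 0" --pt "0 0 0 0" --pt "0 0 0 0" --pt "0 0 0 0" --pt "0 0 0 0" --pt "0 0 0 0" --grip 1

```text
time_s: 9.38
tcp_pos: [0.5327, 0.3327, 0.0165]
eef_rot: [0.99, 0.143, 0.011, -0.005]
contact_force: [0.1, 0.7, -0.2]
opening: 0.993
```

drive_tool --pt "0 0 0.008 0" --pt "0 0 0.012 0" --pt "0 0 0.02 0" --pt "0 0 0.025 0" --pt "0 0 0.03 0" --pt "0 0 0.03 0" --pt "0 0 0.03 0" --pt "0 0 0.03 0" --pt "0 0 0.01 0" --pt "0 0 0 0"

```text
time_s: 10.22
tcp_pos: [0.5294, 0.3311, 0.2279]
eef_rot: [0.99, 0.143, 0.01, -0.005]
contact_force: [0.2, 0.8, 0.2]
opening: 0.997
```

Run:
```python
from h import *
s=bot.state();print(s['tcp_pos'],s['eef_rot'])
grab('wrist','w4')
W=world(load('w4'))
m=(W[...,2]>.044)&(W[...,2]<.06)&(abs(W[...,0]-.53)<.05)&(abs(W[...,1]-.33)<.05)
print(m.sum(),cv2.minEnclosingCircle(W[m][:,:2].astype(np.float32)),np.median(W[m][:,2]))
```

```text
[0.52941659 0.33114388 0.2279095 ] [ 0.98967316  0.1428597   0.01047051 -0.00533928]
2434 ((0.5306286811828613, 0.334063857793808), 0.02717209979891777) 0.051390837525577784
```

View pics/w4.png

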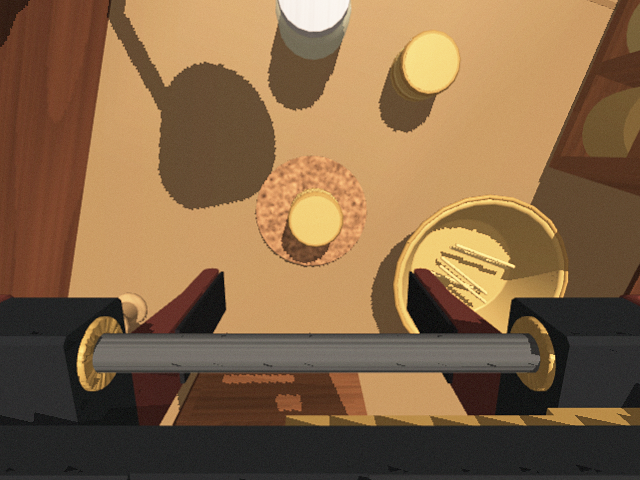

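The box stands upright within the mat: its centre is 4 mm from the mat's and its top is at 0.051. Now to above the bar.

drive_tool --pt "-0.001 -0.015 0.001 0" --pt "-0.002 -0.025 0.001 0" --pt "-0.002 -0.03 0.001 0" --pt "-0.002 -0.03 0.001 0" --pt "-0.002 -0.03 0.001 0" --pt "-0.002 -0.03 0.001 0" --pt "-0.002 -0.03 0.001 0" --pt "-0.002 -0.03 0.001 0" --pt "-0.002 -0.03 0 0" --pt "-0.002 -0.025 0 0" --pt "-0.002 -0.015 0 0" --pt "-0.001 -0.007 0 0" --pt "0 0 0 0" --pt "0 0 0 0"

```text
time_s: 11.43
tcp_pos: [0.4863, 0.0123, 0.2191]
eef_rot: [0.99, 0.143, -0.006, -0.005]
contact_force: [-0.7, -0.2, 0.7]
opening: 1.001
```

Run:
```python
from h import *
s=bot.state();print(s['tcp_pos'],np.degrees(2*np.arctan2(s['eef_rot'][1],s['eef_rot'][0])))
grab('wrist','w5');grab('top','t5')
for n in('w5','t5'):
    W=world(load(n))
    m=(W[...,2]>.143)&(W[...,2]<.164)&(abs(W[...,0]-.507)<.05)&(abs(W[...,1]-.011)<.07)
    print(n,m.sum()); 
    if m.sum()>30: print(cv2.minAreaRect(W[m][:,:2].astype(np.float32)),np.percentile(W[m][:,2],[50,95]))
```

```text
[0.4862653  0.01228977 0.21905723] 16.49946315461775
w5 2878
((0.5045724511146545, 0.012042373418807983), (0.015847129747271538, 0.09216218441724777), 16.677623748779297) [0.15385673 0.15552834]
t5 0
```

View pics/w5.png

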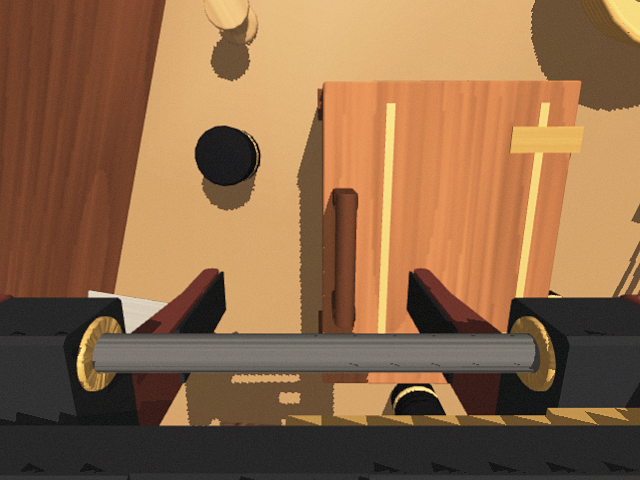

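The bar is at wrist pixel (345,255), world (0.5055, 0.0115), clear of the posts. Shift over it and descend.

drive_tool --pt "0.008 0 0 0" --pt "0.008 0 0 0" --pt "0.001 0 0 0" --pt "0 0 -0.01 0" --pt "0 0 -0.015 0" --pt "0 0 -0.015 0" --pt "0 0 0 0" --pt "0 0 0 0"

```text
time_s: 12.2
tcp_pos: [0.5081, 0.018, 0.1765]
eef_rot: [0.989, 0.148, -0.004, -0.005]
contact_force: [0.8, -0.4, -0.4]
opening: 1.003
```

drive_tool --pt "-0.001 -0.003 -0.01 0" --pt "-0.001 -0.003 -0.012 0" --pt "0 -0.001 -0.01 0" --pt "0 0 -0.005 0" --pt "0 0 0 0" --pt "0 0 0 0"

```text
time_s: 12.7
tcp_pos: [0.5071, 0.0106, 0.1382]
eef_rot: [0.989, 0.149, -0.003, -0.005]
contact_force: [-0.6, 0.3, 0.9]
opening: 0.999
```

drive_tool --pt "-0.001 0 -0.004 0" --pt "0 0 -0.001 0" --pt "0 0 0 0"

```text
time_s: 12.95
tcp_pos: [0.507, 0.0105, 0.134]
eef_rot: [0.989, 0.149, -0.002, -0.005]
contact_force: [-0.6, 0.1, 0.7]
opening: 1.0
```

drive_tool --pt "0 0 0 0" --pt "0 0 0 0" --pt "0 0 0 0" --pt "0 0 0 0" --pt "0 0 0 0" --pt "0 0 0 0" --pt "0 0 0 0" --pt "0 0 0 0" --pt "0 0 0 0" --pt "0 0 0 0" --pt "0 0 0 0" --pt "0 0 0 0" --grip -1 --newtons 20

```text
time_s: 13.95
tcp_pos: [0.5065, 0.0102, 0.135]
eef_rot: [0.989, 0.149, -0.002, -0.004]
contact_force: [-3.0, -1.1, 3.0]
opening: 0.154
```

Gripped on the bar (13.6 mm). Now the arc about the hinge, in small rows; first 15°.

drive_tool --pt "0.002 0.0006 0.007 0" --pt "0.0025 0.0008 0.007 0" --pt "0.003 0.0009 0.007 0" --pt "0.003 0.0009 0.007 0" --pt "0.0035 0.001 0.0065 0" --pt "0.0035 0.001 0.0065 0" --pt "0 0 0 0"

```text
time_s: 14.53
tcp_pos: [0.5249, 0.0156, 0.1798]
eef_rot: [0.989, 0.149, -0.003, -0.004]
contact_force: [-0.0, -0.5, -2.0]
opening: 0.159
```

```bash
cat >> h.py <<'E'
def lidang(fn):
    z=load(fn);W=world(z)
    yaw=np.radians(16.8);ex=np.array([np.cos(yaw),np.sin(yaw)]);ey=np.array([-ex[1],ex[0]])
    c=np.array([.5805,.0326]);q=W[...,:2]-c
    X=q@ex-0.09;Y=q@ey;Z=W[...,2]-.1
    m=(abs(Y)<.115)&(X<-.01)&(X>-.19)&(Z>.012)&(Z<.22)
    out=[]
    for y0,y1 in((-.115,-.055),(.055,.115)):
        k=m&(Y>y0)&(Y<y1)
        x,zz=X[k],Z[k]
        if len(x)<40: continue
        for i in range(6):
            p=np.polyfit(x,zz,1); r=zz-np.polyval(p,x); g=abs(r)<max(.003,1.5*np.median(abs(r))); x,zz=x[g],zz[g]
        out.append((len(x),np.degrees(np.arctan(-p[0])).round(2),p.round(4),np.std(r).round(4)))
    return out
E
python3 - <<'E'
from h import *
s=bot.state();p=s['tcp_pos'];print(p,s['contact_force'],s['opening'])
grab('scene','s6');grab('top','t6');print(lidang('t6'),lidang('s6'))
E
```

```text
[0.52490172 0.01563852 0.17982834] [-0.01023619 -0.48238767 -2.02230607] 0.15912637545440528
[(431, np.float64(14.98), array([-0.2675,  0.0125]), np.float64(0.0015)), (657, np.float64(15.15), array([-0.2707,  0.0123]), np.float64(0.0015))] [(1015, np.float64(15.48), array([-0.2769,  0.0143]), np.float64(0.0017)), (548, np.float64(16.0), array([-0.2867,  0.0141]), np.float64(0.0016))]
```

View pics/s6.png

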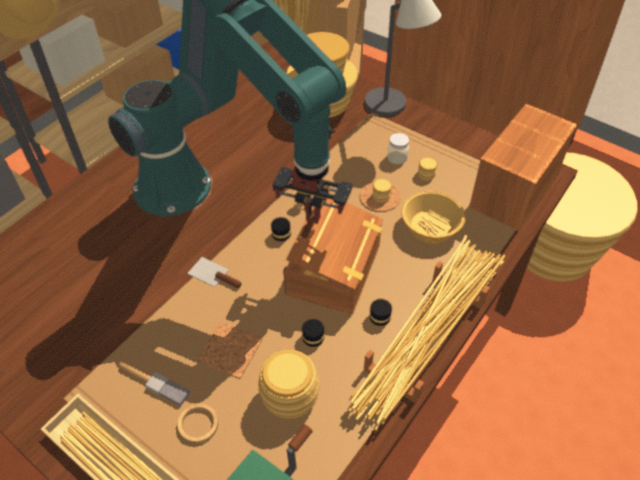

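The lid is at about 15° and the box is still on the mat. Continuing.

drive_tool --pt "0.004 0.0012 0.0062 0" --pt "0.004 0.0012 0.0062 0" --pt "0.0045 0.0013 0.0058 0" --pt "0.0045 0.0013 0.0058 0" --pt "0.005 0.0015 0.0054 0" --pt "0.005 0.0015 0.0054 0" --pt "0.0054 0.0016 0.005 0" --pt "0.0054 0.0016 0.005 0" --pt "0 0 0 0" --pt "0 0 0 0"

```text
time_s: 15.47
tcp_pos: [0.5645, 0.0276, 0.2278]
eef_rot: [0.989, 0.149, -0.005, -0.004]
contact_force: [-1.9, -1.9, -1.9]
opening: 0.154
```

Run:
```python
from h import *
s=bot.state();p=s['tcp_pos'];print(p,s['contact_force'],s['opening'])
grab('scene','s7');grab('top','t7');print(lidang('t7'),lidang('s7'))
```

```text
[0.56454797 0.02755021 0.22781473] [-1.8965827  -1.87680953 -1.89601553] 0.1543637277384788
[(142, np.float64(33.32), array([-0.6574,  0.0217]), np.float64(0.0015)), (304, np.float64(35.96), array([-0.7255,  0.0138]), np.float64(0.0014))] [(892, np.float64(36.12), array([-0.7296,  0.0171]), np.float64(0.0016)), (458, np.float64(36.01), array([-0.7268,  0.0178]), np.float64(0.0016))]
```

drive_tool --pt "0.0052 0.0015 0.0038 0" --pt "0.0053 0.0016 0.0036 0" --pt "0.005 0.0015 0.0034 0" --pt "0.003 0.001 0.002 0" --pt "0 0 0 0" --pt "0 0 0 0"

```text
time_s: 16.07
tcp_pos: [0.5831, 0.0331, 0.2415]
eef_rot: [0.989, 0.149, -0.007, -0.004]
contact_force: [-2.5, -2.0, 0.5]
opening: 0.152
```

Run:
```python
from h import *
s=bot.state();p=s['tcp_pos'];print(p,s['contact_force'],s['opening'])
grab('scene','s8');grab('top','t8');print(lidang('t8'),lidang('s8'))
```

```text
[0.58313044 0.03312232 0.24154837] [-2.54365911 -1.95436935  0.50248045] 0.15185026551111888
[(204, np.float64(42.52), array([-0.9171,  0.0191]), np.float64(0.0014)), (279, np.float64(43.18), array([-0.9383,  0.0169]), np.float64(0.0013))] [(790, np.float64(43.89), array([-0.962 ,  0.0188]), np.float64(0.0016)), (398, np.float64(44.24), array([-0.9739,  0.0194]), np.float64(0.0016))]
```

View pics/s8.png

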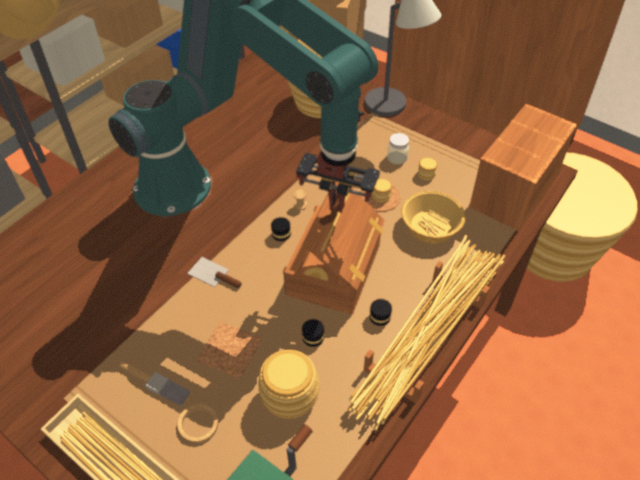

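Near 44°. I'll refine with a 3D plane fit on all cameras.

Run:
```python
from h import *
grab('wrist','w8')
yaw=np.radians(16.8);R=np.array([[np.cos(yaw),np.sin(yaw)],[-np.sin(yaw),np.cos(yaw)]])
rng=np.random.default_rng(0)
for fn in('t8','s8','w8'):
    z=load(fn);W=world(z);hsv=cv2.cvtColor(z['p'],cv2.COLOR_RGB2HSV)
    q=(W[...,:2]-[.5805,.0326])@R.T;P=np.dstack([q[...,0]-.09,q[...,1],W[...,2]-.1])
    m=(abs(P[...,1])<.118)&(P[...,0]<-.005)&(P[...,0]>-.17)&(P[...,2]>.012)&(P[...,2]<.2)
    a=P[m]
    a=a[np.isfinite(a).all(1)]
    # RANSAC w/ angle 30..60
    best=None
    for i in range(800):
        t=a[rng.choice(len(a),3,False)];n=np.cross(t[1]-t[0],t[2]-t[0]);l=np.linalg.norm(n)
        if l<1e-6: continue
        n/=l; n*=np.sign(n[2]+1e-12)
        if not(0.5<n[0]<.87) or abs(n[1])>.15: continue
        g=abs((a-t[0])@n)<.003
        if best is None or g.sum()>best.sum(): best=g
    for i in range(5):
        c=a[best].mean(0);n=np.linalg.svd(a[best]-c,full_matrices=False)[2][2];n*=np.sign(n[2]);best=abs((a-c)@n)<.004
    print(fn,best.sum(),'angle',np.degrees(np.arctan2(n[0],n[2])).round(2),'ny',n[1].round(3),'off mm (12)',(c@n*1e3).round(1),'std',((a[best]-c)@n).std().round(4),'xrange',np.percentile(a[best][:,0],[2,98]).round(3))
```

```text
t8 954 angle 43.79 ny -0.0 off mm (12) 11.0 std 0.0015 xrange [-0.126 -0.018]
s8 3450 angle 43.95 ny -0.004 off mm (12) 13.8 std 0.0019 xrange [-0.12  -0.007]
w8 42404 angle 43.88 ny -0.003 off mm (12) 9.9 std 0.0007 xrange [-0.125 -0.009]
```

View pics/w8.png

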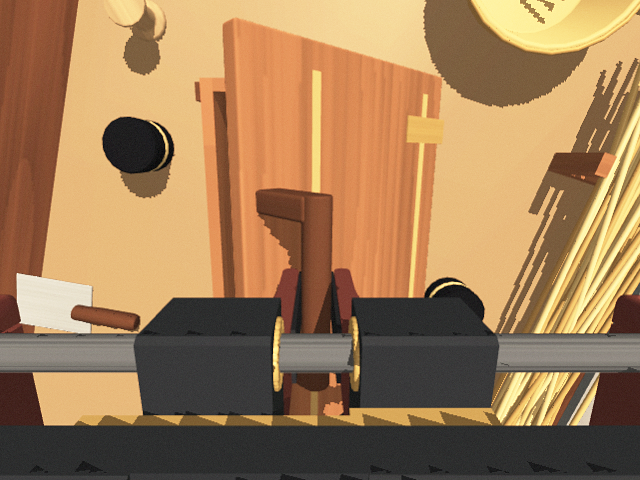

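All three cameras agree on 43.9°. A final 1.1° nudge.

drive_tool --pt "0.003 0.0009 0.0018 0" --pt "0 0 0 0" --pt "0 0 0 0"

```text
time_s: 16.47
tcp_pos: [0.5856, 0.0339, 0.2432]
eef_rot: [0.989, 0.149, -0.007, -0.004]
contact_force: [-1.9, -2.5, 0.9]
opening: 0.15
```

```bash
cat > ang.py <<'E'
from h import *
import sys
def ang(fn):
    yaw=np.radians(16.8);R=np.array([[np.cos(yaw),np.sin(yaw)],[-np.sin(yaw),np.cos(yaw)]])
    rng=np.random.default_rng(0);z=load(fn);W=world(z)
    q=(W[...,:2]-[.5805,.0326])@R.T;P=np.dstack([q[...,0]-.09,q[...,1],W[...,2]-.1])
    m=(abs(P[...,1])<.118)&(P[...,0]<-.005)&(P[...,0]>-.17)&(P[...,2]>.012)&(P[...,2]<.2)
    a=P[m];best=None
    for i in range(500):
        t=a[rng.choice(len(a),3,False)];n=np.cross(t[1]-t[0],t[2]-t[0]);l=np.linalg.norm(n)
        if l<1e-6: continue
        n/=l;n*=np.sign(n[2]+1e-12)
        if not(0.5<n[0]<.87) or abs(n[1])>.15: continue
        g=abs((a-t[0])@n)<.003
        if best is None or g.sum()>best.sum(): best=g
    for i in range(5):
        c=a[best].mean(0);n=np.linalg.svd(a[best]-c,full_matrices=False)[2][2];n*=np.sign(n[2]);best=abs((a-c)@n)<.004
    return best.sum(),np.degrees(np.arctan2(n[0],n[2])).round(2)
k=sys.argv[1]
for n in('wrist','top','scene'): grab(n,n+k);print(n,ang(n+k))
s=bot.state();print(s['time_s'],s['tcp_pos'],s['contact_force'],s['opening'],abs(s['joint_velocities']).max())
E
python3 ang.py 9
```

```text
wrist (np.int64(41613), np.float64(44.95))
top (np.int64(978), np.float64(44.66))
scene (np.int64(3414), np.float64(45.13))
16.6167 [0.5855767  0.03387111 0.24311483] [-1.69686978 -0.7848744   0.92317663] 0.1540907700478875 0.0014308862796023588
```

44.9° and steady. I'll hold for about a second to check for creep, and check the rest of the scene.

drive_tool --pt "0 0 0 0" --pt "0 0 0 0" --pt "0 0 0 0" --pt "0 0 0 0" --pt "0 0 0 0" --pt "0 0 0 0" --pt "0 0 0 0" --pt "0 0 0 0" --pt "0 0 0 0" --pt "0 0 0 0"

```text
time_s: 17.45
tcp_pos: [0.5856, 0.0338, 0.2431]
eef_rot: [0.989, 0.149, -0.007, -0.004]
contact_force: [-1.6, -1.8, 1.1]
opening: 0.152
```

```bash
python3 ang.py 10
```

```text
wrist (np.int64(41616), np.float64(44.94))
top (np.int64(963), np.float64(44.91))
scene (np.int64(3383), np.float64(45.14))
17.6 [0.58556774 0.0338416  0.24308066] [-1.82963252 -1.11116738  1.38938933] 0.15070776715916967 0.0015427388587132156
```

View pics/top10.png

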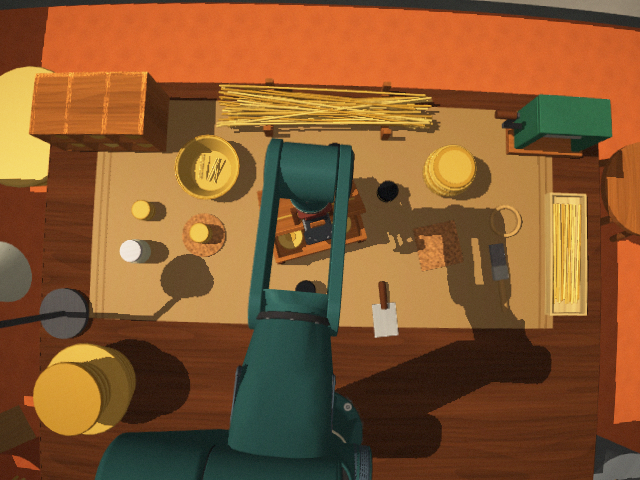

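The box stands on the round mat at (201,233). The lid is held at 45°, and everything else in view is where it was. Handing in.

```bash
python3 -c "
from workcell import bot
print(bot.sign_off())"
```

```text
the job is handed in; nothing more can be done
None
```

The straw box is upright on the round cork mat, and the lid is open at 45° with the gripper still holding its bar. I handed the job in at 17.6 s.

- **Straw box:** I gripped it at 25 N and set it down with brief contact of about 24 N at the wrist. Just after release, its top was at 51 mm, as expected, and its centre was about 4 mm from the mat's. The last top picture still shows it upright there.
- **Lid:** I held the bar at 20 N. The last angle checks gave 44.9° (wrist), 44.9° (top) and 45.1° (scene), with no creep over a further second.
- **Disagreement:** The plane fits put the lid's face 10 to 14 mm from the hinge line, where 12 mm was expected. The angle worked out from the arm's path read about 1° higher than the cameras, and I went by the cameras.
- **Bystanders:** No other object appears moved in the last top picture, by eye only. The arm hides part of that view.

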